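Hook the hidden tray out from under the cabinet ledge

TASK

Take the hooked rod from its felt mat, reach it under the ledge of the walnut cabinet, feel for the hidden pull eye, catch it and draw the tray gently about 75 mm out with the rod alone, never pressing or pulling hard and keeping the gripper off the cabinet. Then unhook the rod, leaving the tray out, and lay the rod flat and lengthwise in the middle of its felt mat again; leave everything else where it stands.

Things in the scene. Friction and masses are not known exactly. Their poses are not given: they have to be found in the camera images.
- cabinet: Walnut cabinet, fixed, 280 wide (y), 240 deep (x), 182 high. Origin on the shelf under the middle of the ledge's front edge; +x into the cabinet, +y to the left seen from its front, z up. Ledge: full-width 15 mm board, underside 85 above the shelf, front edge at x = 0; the cupboard with the cam-locked door stands on it from x = 28 mm back.
- ledge (a point): Middle of the ledge's front lower edge, 85 mm above the shelf (cabinet frame 0, 0, 85); same axes as the cabinet. Below it is an open bay 240 wide (y = -120 to 120) between two 20 mm cheeks that start at x = 15. In it is the tray; its flat front, 200 wide, 8 to 74 above the shelf, is hidden 45 to 85 mm behind the ledge's edge: not measured, to be found by feel.
- bay (a point): Bay centre at eye height (cabinet frame 60, 0, 47.5 mm). The steel pull eye on the tray front is an upright U loop of 5 mm wire: upright bar 21 mm before the tray front (centre), 28 to 67 above the shelf, legs straight back at top and bottom. It is open sideways (along y): clear gap 18 mm deep, 34 high. Eye y is anywhere from -40 to 40 mm: not measured, find by feel.
- tray (a joint): How far the tray is out, m: 0 at the start, grows as the tray is pulled out towards the front (-x of the cabinet), hard stop at 0.110. It slides with about 3.5 N friction and stays where left; pushed inwards it gives 4 mm (to -0.004) under the same friction before it meets a hard stop.
- rod: Hooked rod, about 140 g, on the mat. Wooden handle 100 long (x -50 to 50), 20 wide, 28 high; origin mid-handle at its underside, x along the rod to the hook, z up. Steel bar, 7 mm diameter, axis 14 above the underside, to x = 185; there it bends to +y (left seen from the handle) as a 15 mm prong leaning 4 mm back, tip centre (181, 15, 14), rounded. Balance point about x = 28.
- rod_hook (a point): On the rod: bar axis at the bend of the hook, (185, 0, 14) mm in the rod's frame; metal reaches 3.5 mm beyond.
- rod_mid (a point): On the rod: (70, 0, 0) mm in its frame, halfway along it at the level of its underside.
- mat: Grey felt mat, 340 (x) by 110 (y), 4 thick, fixed on the shelf; origin at the middle of its underside, so its top is at z = 4 mm. The rod lies along its x, hook towards +x.
- knight: White resin chess knight, 36 diameter foot, 70 high, loose. Leave alone. Origin under its foot.
- pawn: Boxwood pawn, 30 diameter, 50 high, standing loose close to the mat's edge. Leave alone. Origin under its foot.
- paperweight: Domed red glass paperweight, 76 diameter, 47 high, loose. Leave alone. Origin under its foot.
- clock_key: Chrome clock key, about 58 long, 30 wide, 8 high, lying loose. Leave alone. Origin at its underside near the bow.
- rook: White rook, 32 diameter, 52 high, loose on top of the cabinet. Leave alone. Origin under its foot.
- king: Dark wooden king, 36 diameter, 78 high, loose on top of the cabinet. Leave alone. Origin under its foot.

How it is judged:
By the outcome, as a careful person would: the job done as asked, in the order asked, and still so for the second after the job is handed in, with the robot touching nothing.
It also fails if it takes over 72 s, if anything falls off the work surface, if the arm or the gripper's body presses on something with over 40 N, if the wrist force passes 120 N, or if a joint passes its speed limit or range.

ROBOT

A 6-joint arm with a two-finger parallel gripper is mounted at the origin on the work surface. World frame = base frame: x ahead of the robot, y to its left, z up, the work surface at z = 0. Lengths are in m, angles in rad, forces in N, time in s.
With the tool pointing down it reaches from about 0.225 to 0.725 m from the base axis. Payload 3.1 kg.
Tool frame: the origin (TCP) lies at the very end of the fingers, on their centre line; the grasp point (between the pads) lies 19 mm behind it; z points along the fingers, y is the line along which they close (so a half turn about z gives the same grasp; the last joint's range is limited). The gripper opens to 85 mm and grips with 20 to 120 N. Pads are 22 mm wide; open, the fingers measure 114 mm over their backs; the gripper's body (76 mm by 85 mm) begins 54 mm behind the grasp point. The pads swing forward as they close: fully open they stand 13 mm farther back than shut.
Start: joints at [1.09, 0.048, 0.099, 1.622, 0, 1.443], TCP at [0.181, 0.493, 0.231] pointing down, gripper open.
Joint ranges: [-2.91, 2.91], [-0.99, 1.94], [-1.21, 1.42], [-2.12, 2.29], [-1.49, 1.47], [-3.14, 3.14]. Speed limits (rad/s): [2.79, 2.79, 3.14, 3.14, 3.14, 3.14].

INTERFACE

Orientations are given as a unit quaternion [w, x, y, z].
In Python, from rig import r gives the robot as it stands.
- The arm moves only by the tool move_arm, never from a script. Its argument "moves" is a list of rows, each a list of 3 entries, a list of its own where there are three numbers: the shift along the world's x, y, z normalised to -1 to 1, where 1 is 0.15 m, then the turn, a rotation vector about the world's x, y, z normalised to -1 to 1, where 1 is 45 degrees, then the closure, from 0 (fully open) to 1 (shut). A call has 1 to 20 rows; each row is the pose to reach, as a shift and turn from the pose commanded when the call began; what a row does not reach only later rows make up. A row lasts 1/12 s, in which the tool goes at most 41.7 mm and 7.16 degrees, less where a joint would pass 70% of its speed; a pose out of reach is approached as far as the arm can. A call with a number of a shift or a turn outside -1 to 1 is refused whole. A call with a gripper value outside its range is refused whole. The fingers move at their own pace and stop on an object; the grip force is fixed at half the most. Time passes only in rows, so rows that repeat a pose let the fingers close. It gives the time, the measured TCP pose, the force, the opening and the grip force at its end, in the units of the state.
- r.get_obs(): the state, without advancing time (a new reading comes with each control period).
- r.get_image(name): name is "side" or "top"; returns a dict with "color" (384x512x3 uint8, red, green, blue), "depth" (384x512 float32, m along the optical axis (not along the pixel's ray), 0 where there is no reading), "camera_matrix" (3x3 intrinsics, pixels), "extrinsics" (4x4, takes a point from camera to world coordinates). Camera axes: x right, y up, looking along -z (the intrinsics and any distortion apply to the point x, -y, -z); pixel columns grow to the right and rows downward; lengths in m; the calibration is good to about 2 mm. A picture is of the moment at which its call begins.
- r.close_job(): hands the job in; it is judged then, once.
The state is a dict: "time": time; "q": joint angles; "qvel": joint speeds; "joint_torque": joint torques, N m; "eef_pos": TCP position; "ee_rot": TCP orientation; "ft_force": force on the tool from outside, world axes, zero at the start; "torque": the same for the moment, N m; "gripper_width": opening from 0.0 (shut) to 1.0 (fully open); "grip_force": force on a finger pad.
Only numpy, scipy, OpenCV 4.12 (cv2) and the standard library are available. Lean on these libraries where they do the work, as an engineer would, in place of code of your own. Each camera call takes 0.05 s, during which the arm holds its last target. There are 200 camera calls.

## Working session

There is one attempt and no reset: what is moved stays moved. The work goes in short steps, Python scripts to look and compute and a tool call to move; the robot and the scene stay as the last step left them, time stands still between calls to the robot, and variables do not carry over. Pictures are saved under pics/ and viewed, at most 10 in all, crops included, and the job is handed in when it is done.

Besides the shell and the picture viewer there is one more tool, called after "Request:" by a JSON object that holds its "api" and its "payload". move_arm: Moves the arm, as the interface text tells. Its arguments: {"type":"object","properties":{"moves":{"type":"array"}},"required":["moves"]}

```bash
ls; mkdir -p pics; python3 - <<'E'
from rig import r
import cv2,numpy as np
for n in("side","top"):
    im=r.get_image(n); cv2.imwrite(f"pics/{n}0.png",im["color"][:,:,::-1]); np.savez(f"{n}0.npz",**im)
    print(n,im["camera_matrix"].tolist(),im["extrinsics"].round(4).tolist())
print(r.get_obs())
E
```

```text
pics
side [[474.008148291275, 0.0, 252.67902821219738], [0.0, 474.008148291275, 190.09742786410078], [0.0, 0.0, 1.0]] [[-0.8598, 0.3325, -0.3875, 0.0235], [-0.5105, -0.5782, 0.6365, 0.9287], [-0.0124, 0.7451, 0.6668, 1.0543], [0.0, 0.0, 0.0, 1.0]]
top [[427.69570070617556, 0.0, 261.06210905249384], [0.0, 427.69570070617556, 193.54374649765248], [0.0, 0.0, 1.0]] [[-0.0248, 0.9929, -0.1165, 0.3979], [-0.9996, -0.0233, 0.0139, 0.0583], [0.0111, 0.1168, 0.9931, 1.4779], [0.0, 0.0, 0.0, 1.0]]
{'time': 0.1, 'q': array([ 1.09018718e+00,  4.86773384e-02,  9.77654641e-02,  1.62201307e+00,
       -8.17776858e-06,  1.44298549e+00]), 'qvel': array([-7.76235754e-05, -1.98755100e-03,  1.71477133e-03,  8.40743714e-04,
       -2.70781484e-04,  5.51824932e-04]), 'joint_torque': array([ 2.58729662e-03, -3.39854228e+01,  3.20935071e+01,  1.59046648e-02,
       -8.41122960e-05,  7.93482229e-06]), 'eef_pos': array([0.18116286, 0.49216401, 0.23023938]), 'ee_rot': array([-3.14901879e-04,  1.75485646e-01,  9.84481414e-01, -1.01666610e-03]), 'ft_force': array([-0.04213854, -1.21852116, -0.14978957]), 'torque': array([0.04512196, 0.00193383, 0.0142635 ]), 'grip_force': 0.0, 'gripper_width': 0.9947198351354644}
```

View pics/side0.png

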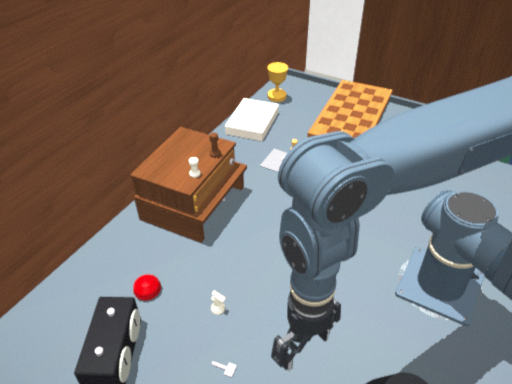

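View pics/top0.png

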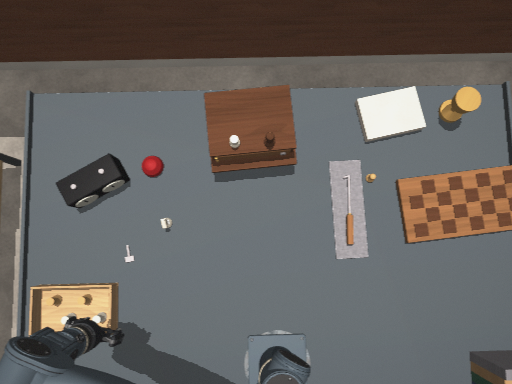

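The side view shows the cabinet at about (190,180). In the top view, the cabinet front edge runs (212,170)–(297,164), and the mat is at (348,209) with the rod hook at the far end (347,177), the prong towards +y, and the pawn at (371,178).

```bash
cat > h.py <<'E'
import numpy as np,cv2
def ray(im,u,v,z):
    K=im["camera_matrix"];E=im["extrinsics"]
    d=E[:3,:3]@np.array([(u-K[0,2])/K[0,0],-(v-K[1,2])/K[1,1],-1.])
    o=E[:3,3]; return o+d*(z-o[2])/d[2]
def proj(im,p):
    K=im["camera_matrix"];E=im["extrinsics"]
    c=E[:3,:3].T@(np.array(p,float)-E[:3,3]); return np.array([K[0,2]+K[0,0]*c[0]/-c[2],K[1,2]-K[1,1]*c[1]/-c[2]])
E
python3 - <<'E'
from h import *
im=np.load("top0.npz"); c=im["color"]
hsv=cv2.cvtColor(c,cv2.COLOR_RGB2HSV)
print("mat px",c[245,340],c[165,340],"table",c[240,300],"bar",c[195,349],"handle",c[230,350])
# mat
m=((hsv[...,1]<60)&(hsv[...,2]>75)).astype(np.uint8); m[:,:320]=0;m[:,376:]=0;m[:150]=0;m[270:]=0
m=cv2.morphologyEx(m,cv2.MORPH_CLOSE,np.ones((13,13),np.uint8))
cs=max(cv2.findContours(m,0,2)[0],key=cv2.contourArea)
P=np.array([ray(im,u,v,.004)[:2] for u,v in cs[:,0]],np.float32)*1000
print("mat",cv2.minAreaRect(P))
# handle
h=((hsv[...,1]>120)&(hsv[...,2]>60)).astype(np.uint8); h[:,:335]=0;h[:,363:]=0;h[:160]=0;h[255:]=0
cs=max(cv2.findContours(h,0,2)[0],key=cv2.contourArea)
P=np.array([ray(im,u,v,.028)[:2] for u,v in cs[:,0]],np.float32)*1000
print("handle",cv2.minAreaRect(P))
A=cv2.resize(c[150:270,310:390],None,fx=5,fy=5,interpolation=cv2.INTER_CUBIC)[:,:,::-1]
B=cv2.resize(c[75:185,195:305],None,fx=5,fy=5,interpolation=cv2.INTER_CUBIC)[:,:,::-1]
B=cv2.copyMakeBorder(B,0,50,0,0,cv2.BORDER_CONSTANT)
A=A[:600]; cv2.imwrite("pics/a.png",A); cv2.imwrite("pics/b.png",B)
cv2.imwrite("pics/ab.png",cv2.resize(np.hstack([A,B]),None,fx=.8,fy=.8))
E
```

```text
mat px [171 165 167] [169 163 165] table [109 115 120] bar [216 209 208] handle [197 135  88]
mat ((511.6328125, -261.93621826171875), (194.0294952392578, 416.56591796875), 87.65789031982422)
handle ((441.81805419921875, -258.65545654296875), (17.037046432495117, 98.28211975097656), 87.23394012451172)
```

View pics/ab.png

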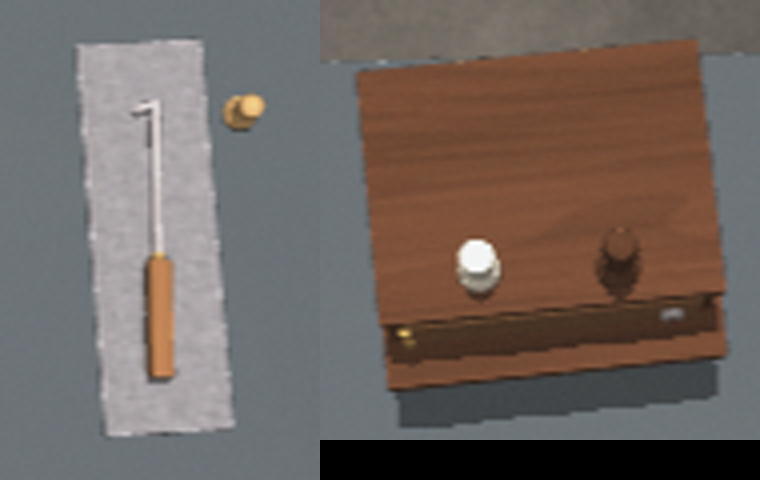

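The crop shows a clear mat outline, the rod with its prong pointing left (+y) at picture (132–158,105), and the cabinet ledge front edge from full-frame pixel (212,172) to (296.7,164).

```bash
python3 - <<'E'
from h import *
im=np.load("top0.npz"); c=im["color"].astype(int)
hsv=cv2.cvtColor(im["color"],cv2.COLOR_RGB2HSV)
m=((hsv[...,1]<60)&(hsv[...,2]>140)).astype(np.uint8); m[:,:320]=0;m[:,376:]=0;m[:150]=0;m[270:]=0
cs=max(cv2.findContours(m,0,2)[0],key=cv2.contourArea)
P=np.array([ray(im,u,v,.004)[:2] for u,v in cs[:,0]],np.float32)*1000
print("mat",cv2.minAreaRect(P))
# bar: bright
b=(hsv[...,2]>190)&(hsv[...,1]<40); b[:,:338]=0;b[:,358:]=0;b[:168]=0;b[216:]=0
ys,xs=np.nonzero(b)
P=np.array([ray(im,u,v,.018)[:2] for u,v in zip(xs,ys)])*1000
print("bar",P[P[:,0].argsort()][::6].round(0).tolist())
for n,(u,v),z in [("ledgeL",(212,172.2),.1),("ledgeR",(296.7,164),.1),("topFL",(210,156.2),.182),("topFR",(296,148.3),.182),("topBL",(204.5,92.5),.182),("topBR",(289,85),.182)]:
    print(n,ray(im,u,v,z).round(4))
# ledge front edge by gradient along columns
for u in range(215,296,8):
    col=c[150:185,u]; s=col[:,0]-col[:,2]; k=np.nonzero(s>25)[0]; print(u,150+k.max(),(ray(im,u,150.5+k.max(),.1)*1000).round(1)[:2])
# side-view check
s=np.load("side0.npz")
hs=cv2.cvtColor(s["color"],cv2.COLOR_RGB2HSV)
E
```

```text
mat ((512.5131225585938, -261.87957763671875), (338.97113037109375, 111.92244720458984), 1.8032804727554321)
bar [[498.0, -265.0], [509.0, -266.0], [519.0, -266.0], [536.0, -264.0], [557.0, -265.0], [574.0, -262.0], [585.0, -263.0], [595.0, -263.0], [606.0, -264.0], [616.0, -264.0], [623.0, -261.0]]
ledgeL [0.6333 0.1972 0.1   ]
ledgeR [ 0.6541 -0.08    0.1   ]
topFL [0.6693 0.1945 0.182 ]
topFR [ 0.6882 -0.0713  0.182 ]
topBL [0.8728 0.2095 0.182 ]
topBR [ 0.8917 -0.0562  0.182 ]
215 171 [635.4 187.4]
223 171 [634.8 161.4]
231 170 [637.5 135.2]
239 169 [640.2 109.1]
247 168 [642.9  82.9]
255 167 [645.6  56.7]
263 166 [648.4  30.5]
271 166 [647.8   4.4]
279 165 [650.5 -21.9]
287 164 [653.2 -48.2]
295 163 [655.9 -74.5]
```

Request:
{"api": "move_arm", "payload": {"moves": [[[0.37, -1, 0], [0, 0, 0.385], 0], [[0.37, -1, 0], [0, 0, 0.385], 0], [[0.37, -1, 0], [0, 0, 0.385], 0], [[0.37, -1, 0], [0, 0, 0.385], 0], [[0.37, -1, 0], [0, 0, 0.385], 0]]}}

```text
time: 0.52
eef_pos: [0.2381, 0.3374, 0.2307]
ee_rot: [0.0, 0.028, 1.0, -0.002]
ft_force: [0.0, 1.1, 0.3]
gripper_width: 0.999
grip_force: 0.0
```

Request:
{"api": "move_arm", "payload": {"moves": [[[0.37, -1, 0], [0, 0, 0], 0], [[0.37, -1, 0], [0, 0, 0], 0], [[0.37, -1, 0], [0, 0, 0], 0], [[0.37, -1, 0], [0, 0, 0], 0], [[0.37, -1, 0], [0, 0, 0], 0]]}}

```text
time: 0.93
eef_pos: [0.2942, 0.1879, 0.231]
ee_rot: [0.001, 0.03, 1.0, -0.002]
ft_force: [0.4, 1.2, -0.0]
gripper_width: 0.999
grip_force: 0.0
```

Request:
{"api": "move_arm", "payload": {"moves": [[[0.37, -1, 0], [0, 0, 0], 0], [[0.37, -1, 0], [0, 0, 0], 0], [[0.37, -1, 0], [0, 0, 0], 0], [[0.37, -1, 0], [0, 0, 0], 0], [[0.37, -1, 0], [0, 0, 0], 0]]}}

```text
time: 1.35
eef_pos: [0.3495, 0.0379, 0.2306]
ee_rot: [0.0, 0.03, 1.0, -0.001]
ft_force: [-0.4, 0.8, 0.7]
gripper_width: 1.004
grip_force: 0.0
```

Request:
{"api": "move_arm", "payload": {"moves": [[[0.37, -1, 0], [0, 0, 0], 0], [[0.37, -1, 0], [0, 0, 0], 0], [[0.37, -1, 0], [0, 0, 0], 0], [[0.37, -1, 0], [0, 0, 0], 0], [[0.37, -1, 0], [0, 0, 0], 0]]}}

```text
time: 1.77
eef_pos: [0.4051, -0.1115, 0.2299]
ee_rot: [-0.0, 0.028, 1.0, -0.001]
ft_force: [-0.2, 0.3, 0.0]
gripper_width: 0.998
grip_force: 0.0
```

Request:
{"api": "move_arm", "payload": {"moves": [[[0.37, -1, -0.6], [0, 0, 0], 0], [[0.37, -1, -0.6], [0, 0, 0], 0], [[0.37, -1, -0.6], [0, 0, 0], 0], [[0.37, -1, -0.6], [0, 0, 0], 0], [[0.37, -1, -0.6], [0, 0, 0], 0], [[0.37, -1, -0.6], [0, 0, 0], 0]]}}

```text
time: 2.27
eef_pos: [0.4583, -0.2578, 0.137]
ee_rot: [-0.003, 0.026, 1.0, 0.002]
ft_force: [-0.4, 1.1, 0.3]
gripper_width: 1.001
grip_force: 0.0
```

Request:
{"api": "move_arm", "payload": {"moves": [[[0, -0.017, -0.6], [0, 0, 0], 0], [[0, -0.017, -0.6], [0, 0, 0], 0], [[0, -0.017, -0.6], [0, 0, 0], 0], [[0, -0.017, -0.893], [0, 0, 0], 0], [[0, -0.017, -0.893], [0, 0, 0], 0], [[0, -0.017, -0.893], [0, 0, 0], 0], [[0, -0.017, -0.893], [0, 0, 0], 0]]}}

```text
time: 2.85
eef_pos: [0.4601, -0.2597, 0.0097]
ee_rot: [0.001, 0.025, 1.0, -0.001]
ft_force: [-0.4, -0.2, 0.7]
gripper_width: 1.0
grip_force: 0.0
```

Request:
{"api": "move_arm", "payload": {"moves": [[[0, 0, 0], [0, 0, 0], 0.8], [[0, 0, 0], [0, 0, 0], 1], [[0, 0, 0], [0, 0, 0], 1], [[0, 0, 0], [0, 0, 0], 1], [[0, 0, 0], [0, 0, 0], 1], [[0, 0, 0], [0, 0, 0], 1], [[0, 0, 0], [0, 0, 0], 1], [[0, 0, 0], [0, 0, 0], 1], [[0, 0, 0], [0, 0, 0], 1], [[0, 0, 0], [0, 0, 0], 1]]}}

```text
time: 3.68
eef_pos: [0.4596, -0.2604, 0.0083]
ee_rot: [0.001, 0.025, 1.0, -0.001]
ft_force: [-0.7, 0.2, 5.4]
gripper_width: 0.224
grip_force: 60.4
```

```bash
python3 - <<'E'
from rig import r
import cv2,numpy as np
ims=[]
for n in("side","top"):
    im=r.get_image(n); np.savez(f"{n}1.npz",**im); ims.append(im["color"][:,:,::-1])
a=cv2.resize(ims[0][100:300,200:420],None,fx=2,fy=2,interpolation=cv2.INTER_CUBIC)
b=cv2.resize(ims[1][150:270,310:390],None,fx=3.333,fy=3.333,interpolation=cv2.INTER_CUBIC)[:400]
cv2.imwrite("pics/g1.png",np.hstack([a,b])); o=r.get_obs(); print(o["eef_pos"],o["gripper_width"],o["grip_force"],o["ft_force"],o["torque"])
E
```

```text
[ 0.45952354 -0.26042159  0.00827082] 0.2186485273211732 60.36371827125549 [-1.22050404 -0.50718356  5.36550844] [0.03649222 0.05716111 0.00784499]
```

View pics/g1.png

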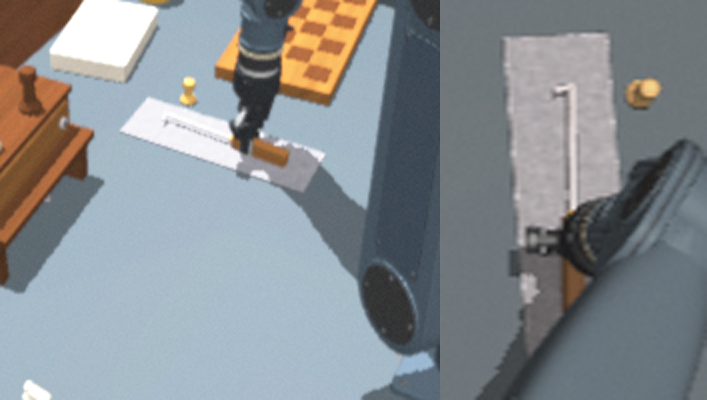

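The rod is gripped square at the front of the handle, the prong still points +y (top inset at 560,90), and the pawn is untouched. Next I lift it, carry it in front of the bay and lower it to eye height.

Request:
{"api": "move_arm", "payload": {"moves": [[[0, 0, 0.15], [0, 0, 0], 1], [[0, 0, 0.3], [0, 0, 0], 1], [[0, 0, 0.45], [0, 0, 0], 1], [[-0.133, 0, 0.6], [0, 0, 0.1], 1], [[-0.133, 0, 0.6], [0, 0, 0.16], 1], [[-0.133, 0, 0.6], [0, 0, 0.16], 1]]}}

```text
time: 4.28
eef_pos: [0.4389, -0.2603, 0.0982]
ee_rot: [0.001, -0.038, 0.999, -0.001]
ft_force: [0.1, -0.2, -1.3]
gripper_width: 0.219
grip_force: 59.6
```

Request:
{"api": "move_arm", "payload": {"moves": [[[0, 0.17, 0], [0, 0, 0], 1], [[0, 0.34, 0], [0, 0, 0], 1], [[0, 0.5, 0], [0, 0, 0], 1], [[0, 0.67, 0], [0, 0, 0], 1], [[0, 0.84, 0], [0, 0, 0], 1], [[0, 1, 0], [0, 0, 0], 1]]}}

```text
time: 4.78
eef_pos: [0.4375, -0.108, 0.0951]
ee_rot: [-0.002, -0.037, 0.999, 0.001]
ft_force: [-0.1, 0.2, -0.8]
gripper_width: 0.22
grip_force: 59.5
```

Request:
{"api": "move_arm", "payload": {"moves": [[[0, 0.2, -0.1], [0, 0, 0], 1], [[0, 0.4, -0.2], [0, 0, 0], 1], [[0, 0.57, -0.3], [0, 0, 0], 1], [[0, 0.57, -0.4], [0, 0, 0], 1], [[0, 0.57, -0.4], [0, 0, 0], 1], [[0, 0.57, -0.4], [0, 0, 0], 1], [[0, 0.57, -0.4], [0, 0, 0], 1], [[0, 0.57, -0.4], [0, 0, 0], 1]]}}

```text
time: 5.45
eef_pos: [0.4397, -0.0252, 0.0381]
ee_rot: [0.001, -0.037, 0.999, -0.0]
ft_force: [-0.2, -0.1, -1.5]
gripper_width: 0.222
grip_force: 59.6
```

```bash
python3 - <<'E'
from rig import r
import cv2,numpy as np
from h import *
o=r.get_obs(); p=o["eef_pos"]; print(p,o["ee_rot"],o["ft_force"],o["torque"])
ims=[];ex=np.array([.9972,.0746,0])
for n in("side","top"):
    im=r.get_image(n); np.savez(f"{n}2.npz",**im); ims.append(im["color"][:,:,::-1].copy())
    print(n,"bend px exp",proj(im,p+.1675*ex+[0,0,.0097]).round(1))
a=cv2.resize(ims[0][120:280,120:320],None,fx=2,fy=2,interpolation=cv2.INTER_CUBIC)
b=cv2.resize(ims[1][140:240,240:340],None,fx=3.2,fy=3.2,interpolation=cv2.INTER_CUBIC)
cv2.imwrite("pics/g2.png",np.hstack([a,b]))
E
```

```text
[ 0.43971913 -0.02518076  0.03810693] [ 6.31644080e-04 -3.67925661e-02  9.99322706e-01 -1.93946414e-04] [-0.23040262 -0.06263302 -1.48689331] [ 0.01120621  0.01577469 -0.01966052]
side bend px exp [250.  193.8]
top bend px exp [275.9 181.1]
```

View pics/g2.png

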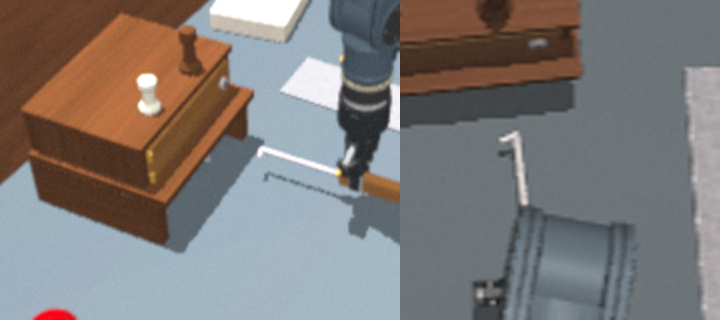

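The hook is where I expected it: the bend is within 1 px in both views, seen at (276.6,181.6) in top and (251,195) in side. It is low and in front of the bay.

Request:
{"api": "move_arm", "payload": {"moves": [[[0.1, 0.007, 0], [0, 0, 0], 1], [[0.2, 0.015, 0], [0, 0, 0], 1], [[0.3, 0.022, 0], [0, 0, 0], 1], [[0.4, 0.03, 0], [0, 0, 0], 1], [[0.46, 0.034, 0], [0, 0, 0], 1], [[0.512, 0.038, 0], [0, 0, 0], 1], [[0.512, 0.038, 0], [0, 0, 0], 1], [[0.512, 0.038, 0], [0, 0, 0], 1], [[0.512, 0.038, 0], [0, 0, 0], 1]]}}

```text
time: 6.3
eef_pos: [0.515, -0.0188, 0.0373]
ee_rot: [-0.001, -0.037, 0.999, 0.0]
ft_force: [0.0, 0.5, -0.6]
gripper_width: 0.224
grip_force: 59.6
```

```bash
python3 - <<'E'
from h import *
im=np.load("side2.npz"); c=im["color"]; print(c[195:204,218:230].max(-1))
O=np.array([.645,.0586]);R=np.array([[.9972,-.0746],[.0746,.9972]])
for z in(.0,.03,.047,.067,.085): print(z,((ray(im,224.5,199,z)[:2]-O)@R*1000).round(0))
E
```

```text
[[166 166 171 176 164 123  84  77  90 106 111 108]
 [168 168 172 169 135  92  85  83 103 109 106 111]
 [170 172 169 141 100  85 105 106 108 109 107 109]
 [169 170 150 102  85 105 125 115 108 111 108 108]
 [173 155 108  83 107 137 136 120 109 109 108 108]
 [164 123  85  82 118 138 140 119 109 109 110 109]
 [135  93  75  87 106 111 114 111 111 111 109 108]
 [ 99  78  83 103 107 110 109 107 111 109 107 109]
 [ 79  81  98 108 109 108 109 109 108 106 109 107]]
0.0 [ 45. -56.]
0.03 [ 28. -29.]
0.047 [ 18. -13.]
0.067 [7. 5.]
0.085 [-4. 22.]
```

A faint spot at side pixel (224,199) could be the foot of the eye, which would put the eye near y≈-29 mm and the tray front near 49 mm. I will confirm that by feel.

Request:
{"api": "move_arm", "payload": {"moves": [[[0.04, 0.003, 0], [0, 0, 0], 1], [[0.04, 0.003, 0], [0, 0, 0], 1], [[0.04, 0.003, 0], [0, 0, 0], 1], [[0.04, 0.003, 0], [0, 0, 0], 1]]}}

```text
time: 6.63
eef_pos: [0.5216, -0.0182, 0.0374]
ee_rot: [-0.0, -0.038, 0.999, 0.0]
ft_force: [0.7, -0.2, -1.8]
gripper_width: 0.22
grip_force: 59.6
```

Request:
{"api": "move_arm", "payload": {"moves": [[[0.02, 0.0015, 0], [0, 0, 0], 1], [[0.02, 0.0015, 0], [0, 0, 0], 1], [[0.02, 0.0015, 0], [0, 0, 0], 1], [[0.02, 0.0015, 0], [0, 0, 0], 1]]}}

```text
time: 6.97
eef_pos: [0.5247, -0.018, 0.0373]
ee_rot: [-0.0, -0.038, 0.999, 0.0]
ft_force: [0.4, -0.7, -2.0]
gripper_width: 0.22
grip_force: 59.6
```

Request:
{"api": "move_arm", "payload": {"moves": [[[0.02, 0.0015, 0], [0, 0, 0], 1], [[0.02, 0.0015, 0], [0, 0, 0], 1], [[0.02, 0.0015, 0], [0, 0, 0], 1], [[0.02, 0.0015, 0], [0, 0, 0], 1]]}}

```text
time: 7.3
eef_pos: [0.5278, -0.0178, 0.0374]
ee_rot: [-0.0, -0.038, 0.999, 0.0]
ft_force: [0.1, 0.7, -1.5]
gripper_width: 0.217
grip_force: 59.6
```

Request:
{"api": "move_arm", "payload": {"moves": [[[0.02, 0.0015, 0], [0, 0, 0], 1], [[0.02, 0.0015, 0], [0, 0, 0], 1], [[0.02, 0.0015, 0], [0, 0, 0], 1], [[0.02, 0.0015, 0], [0, 0, 0], 1]]}}

```text
time: 7.63
eef_pos: [0.5308, -0.0176, 0.0373]
ee_rot: [-0.0, -0.038, 0.999, 0.0]
ft_force: [-0.2, -0.7, -2.4]
gripper_width: 0.224
grip_force: 59.6
```

Request:
{"api": "move_arm", "payload": {"moves": [[[0.02, 0.0015, 0], [0, 0, 0], 1], [[0.02, 0.0015, 0], [0, 0, 0], 1], [[0.02, 0.0015, 0], [0, 0, 0], 1], [[0.02, 0.0015, 0], [0, 0, 0], 1]]}}

```text
time: 7.97
eef_pos: [0.533, -0.0173, 0.037]
ee_rot: [-0.001, -0.038, 0.999, 0.0]
ft_force: [-2.7, 0.6, -1.0]
gripper_width: 0.221
grip_force: 59.7
```

Request:
{"api": "move_arm", "payload": {"moves": [[[0.01, 0.0007, 0], [0, 0, 0], 1], [[0.01, 0.0007, 0], [0, 0, 0], 1], [[0.01, 0.0007, 0], [0, 0, 0], 1], [[0.01, 0.0007, 0], [0, 0, 0], 1]]}}

```text
time: 8.3
eef_pos: [0.535, -0.0172, 0.0372]
ee_rot: [-0.0, -0.038, 0.999, 0.0]
ft_force: [-3.3, 0.6, -2.4]
gripper_width: 0.223
grip_force: 59.7
```

The tray front is found, with the bend touching at about cabinet x=52. I will back off 3.5 mm and sweep in +y.

Request:
{"api": "move_arm", "payload": {"moves": [[[-0.023, -0.002, 0], [0, 0, 0], 1], [[-0.023, -0.002, 0], [0, 0, 0], 1], [[-0.026, 0.04, 0], [0, 0, 0], 1], [[-0.03, 0.08, 0], [0, 0, 0], 1], [[-0.033, 0.124, 0], [0, 0, 0], 1], [[-0.033, 0.124, 0], [0, 0, 0], 1], [[-0.033, 0.124, 0], [0, 0, 0], 1]]}}

```text
time: 8.88
eef_pos: [0.5305, 0.0021, 0.0375]
ee_rot: [0.0, -0.038, 0.999, -0.0]
ft_force: [0.5, 0.2, -2.3]
gripper_width: 0.218
grip_force: 59.6
```

Request:
{"api": "move_arm", "payload": {"moves": [[[-0.0015, 0.02, 0], [0, 0, 0], 1], [[-0.0015, 0.02, 0], [0, 0, 0], 1], [[-0.0015, 0.02, 0], [0, 0, 0], 1], [[-0.0015, 0.02, 0], [0, 0, 0], 1]]}}

```text
time: 9.22
eef_pos: [0.5301, 0.0043, 0.0373]
ee_rot: [0.0, -0.038, 0.999, -0.0]
ft_force: [-0.0, -0.4, -1.5]
gripper_width: 0.218
grip_force: 59.6
```

Request:
{"api": "move_arm", "payload": {"moves": [[[-0.0015, 0.02, 0], [0, 0, 0], 1], [[-0.0015, 0.02, 0], [0, 0, 0], 1], [[-0.0015, 0.02, 0], [0, 0, 0], 1], [[-0.0015, 0.02, 0], [0, 0, 0], 1]]}}

```text
time: 9.55
eef_pos: [0.5298, 0.0074, 0.0374]
ee_rot: [-0.0, -0.038, 0.999, -0.0]
ft_force: [-0.8, -0.2, -0.6]
gripper_width: 0.222
grip_force: 59.6
```

Request:
{"api": "move_arm", "payload": {"moves": [[[-0.0015, 0.02, 0], [0, 0, 0], 1], [[-0.0015, 0.02, 0], [0, 0, 0], 1], [[-0.0015, 0.02, 0], [0, 0, 0], 1], [[-0.0015, 0.02, 0], [0, 0, 0], 1]]}}

```text
time: 9.88
eef_pos: [0.5296, 0.0104, 0.0374]
ee_rot: [0.0, -0.038, 0.999, -0.0]
ft_force: [-0.5, 0.5, -1.3]
gripper_width: 0.223
grip_force: 59.6
```

Request:
{"api": "move_arm", "payload": {"moves": [[[-0.0015, 0.02, 0], [0, 0, 0], 1], [[-0.0015, 0.02, 0], [0, 0, 0], 1], [[-0.0015, 0.02, 0], [0, 0, 0], 1], [[-0.0015, 0.02, 0], [0, 0, 0], 1]]}}

```text
time: 10.22
eef_pos: [0.5294, 0.0134, 0.0374]
ee_rot: [-0.0, -0.038, 0.999, -0.0]
ft_force: [-0.2, 0.2, -2.5]
gripper_width: 0.223
grip_force: 59.6
```

Request:
{"api": "move_arm", "payload": {"moves": [[[-0.0015, 0.02, 0], [0, 0, 0], 1], [[-0.0015, 0.02, 0], [0, 0, 0], 1], [[-0.0015, 0.02, 0], [0, 0, 0], 1], [[-0.0015, 0.02, 0], [0, 0, 0], 1]]}}

```text
time: 10.55
eef_pos: [0.5292, 0.0164, 0.0374]
ee_rot: [-0.0, -0.038, 0.999, 0.0]
ft_force: [-0.7, 0.2, -2.0]
gripper_width: 0.222
grip_force: 59.6
```

Request:
{"api": "move_arm", "payload": {"moves": [[[-0.0015, 0.02, 0], [0, 0, 0], 1], [[-0.0015, 0.02, 0], [0, 0, 0], 1], [[-0.0015, 0.02, 0], [0, 0, 0], 1], [[-0.0015, 0.02, 0], [0, 0, 0], 1]]}}

```text
time: 10.88
eef_pos: [0.529, 0.0185, 0.0374]
ee_rot: [-0.0, -0.037, 0.999, -0.001]
ft_force: [-0.0, -4.4, -1.5]
gripper_width: 0.224
grip_force: 59.4
```

Contact with the eye at y≈-25, which agrees with the spot I saw. I will ease off 1 mm sideways and take up the slack.

Request:
{"api": "move_arm", "payload": {"moves": [[[0, -0.007, 0], [0, 0, 0], 1], [[-0.015, -0.008, 0], [0, 0, 0], 1], [[-0.03, -0.009, 0], [0, 0, 0], 1], [[-0.04, -0.01, 0], [0, 0, 0], 1], [[-0.04, -0.01, 0], [0, 0, 0], 1], [[-0.04, -0.01, 0], [0, 0, 0], 1]]}}

```text
time: 11.38
eef_pos: [0.5226, 0.0177, 0.0376]
ee_rot: [-0.0, -0.037, 0.999, -0.0]
ft_force: [0.2, -3.8, -0.1]
gripper_width: 0.225
grip_force: 59.6
```

Request:
{"api": "move_arm", "payload": {"moves": [[[-0.01, -0.001, 0], [0, 0, 0], 1], [[-0.02, -0.0015, 0], [0, 0, 0], 1], [[-0.02, -0.0015, 0], [0, 0, 0], 1], [[-0.02, -0.0015, 0], [0, 0, 0], 1]]}}

```text
time: 11.72
eef_pos: [0.5206, 0.0176, 0.0376]
ee_rot: [0.001, -0.038, 0.999, -0.0]
ft_force: [3.8, -3.0, -2.4]
gripper_width: 0.22
grip_force: 59.4
```

Hooked: the pull force is 3.8 N, about the tray friction. Now I draw it out smoothly.

Request:
{"api": "move_arm", "payload": {"moves": [[[-0.01, -0.006, 0], [0, 0, 0], 1], [[-0.03, -0.008, 0], [0, 0, 0], 1], [[-0.05, -0.01, 0], [0, 0, 0], 1], [[-0.07, -0.012, 0], [0, 0, 0], 1], [[-0.09, -0.013, 0], [0, 0, 0], 1], [[-0.11, -0.015, 0], [0, 0, 0], 1], [[-0.13, -0.016, 0], [0, 0, 0], 1], [[-0.15, -0.018, 0], [0, 0, 0], 1], [[-0.17, -0.019, 0], [0, 0, 0], 1], [[-0.19, -0.021, 0], [0, 0, 0], 1], [[-0.21, -0.022, 0], [0, 0, 0], 1], [[-0.23, -0.024, 0], [0, 0, 0], 1], [[-0.23, -0.024, 0], [0, 0, 0], 1]]}}

```text
time: 12.8
eef_pos: [0.4845, 0.0141, 0.0373]
ee_rot: [-0.001, -0.038, 0.999, 0.0]
ft_force: [0.7, -2.6, -0.1]
gripper_width: 0.222
grip_force: 59.6
```

Request:
{"api": "move_arm", "payload": {"moves": [[[-0.02, -0.0015, 0], [0, 0, 0], 1], [[-0.04, -0.003, 0], [0, 0, 0], 1], [[-0.06, -0.0045, 0], [0, 0, 0], 1], [[-0.08, -0.006, 0], [0, 0, 0], 1], [[-0.1, -0.0075, 0], [0, 0, 0], 1], [[-0.12, -0.009, 0], [0, 0, 0], 1], [[-0.14, -0.0105, 0], [0, 0, 0], 1], [[-0.16, -0.012, 0], [0, 0, 0], 1], [[-0.18, -0.0135, 0], [0, 0, 0], 1], [[-0.2, -0.015, 0], [0, 0, 0], 1], [[-0.22, -0.0165, 0], [0, 0, 0], 1], [[-0.235, -0.0175, 0], [0, 0, 0], 1], [[-0.235, -0.0175, 0], [0, 0, 0], 1], [[-0.235, -0.0175, 0], [0, 0, 0], 1]]}}

```text
time: 13.97
eef_pos: [0.4494, 0.0114, 0.0372]
ee_rot: [-0.001, -0.038, 0.999, -0.0]
ft_force: [2.0, -2.2, -0.1]
gripper_width: 0.22
grip_force: 59.6
```

```bash
python3 - <<'E'
from rig import r
import cv2,numpy as np
from h import *
o=r.get_obs(); print(o["eef_pos"],o["ee_rot"],o["ft_force"],o["torque"])
ims=[]
for n in("side","top"):
    im=r.get_image(n); np.savez(f"{n}3.npz",**im); ims.append(im["color"][:,:,::-1].copy())
a=cv2.resize(ims[0][160:260,160:280],None,fx=3,fy=3,interpolation=cv2.INTER_CUBIC)
b=cv2.resize(ims[1][140:215,205:315],None,fx=4,fy=4,interpolation=cv2.INTER_CUBIC)
cv2.imwrite("pics/g3.png",np.hstack([a,b]))
E
```

```text
[0.44942142 0.01135118 0.03720734] [-6.91861338e-04 -3.75297572e-02  9.99295269e-01 -5.94713198e-05] [ 2.01316275 -2.21815982 -0.12821947] [-0.41313833 -0.55846196 -0.32226224]
```

View pics/g3.png

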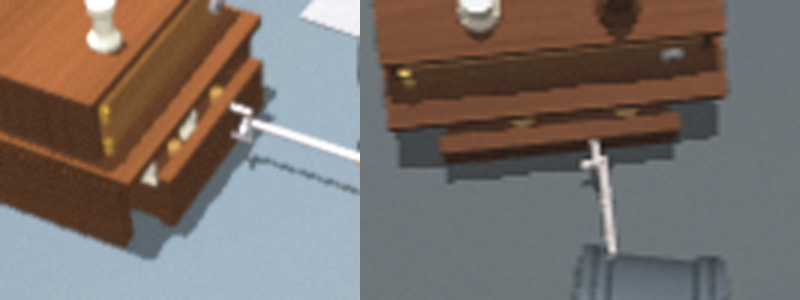

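The hook holds the eye and the tray is out. In the top inset the tray's front top edge runs from about (447,152) to (680,133). I will measure it.

```bash
python3 - <<'E'
from h import *
O=np.array([.645,.0586]);R=np.array([[.9972,-.0746],[.0746,.9972]])
im=np.load("top3.npz");c=im["color"].astype(int)
for u in(235,245,255,275):
    s=c[165:190,u]; print(u,s.sum(1).tolist())
for u,v in((226.75,178),(285,173.2)): print(((ray(im,u,v,.074)[:2]-O)@R*1000).round(1))
for n,u,v in (("led",212,172.2),("led",296.7,164)): print(n,((ray(im,u,v,.1)[:2]-O)@R*1000).round(1))
im=np.load("side3.npz")
# tray front top edge in side crop
for a,b in((172,192),(262,88)): print("side",((ray(im,160+a/3,160+b/3,.074)[:2]-O)@R*1000).round(1))
p=np.array([.4494,.01135,0])[:2]+.1675*R[:,0]; print("bend",((p-O)@R*1000).round(1))
E
```

```text
235 [244, 246, 240, 249, 260, 121, 146, 156, 248, 250, 246, 249, 168, 104, 106, 156, 211, 215, 210, 211, 348, 349, 349, 349, 348]
245 [247, 245, 253, 258, 136, 280, 275, 259, 261, 261, 257, 183, 113, 112, 169, 211, 209, 209, 208, 343, 348, 349, 351, 346, 348]
255 [258, 250, 264, 124, 151, 157, 255, 256, 256, 255, 178, 110, 109, 173, 205, 209, 205, 211, 345, 347, 351, 346, 348, 353, 345]
275 [259, 137, 144, 143, 246, 253, 251, 249, 171, 106, 105, 167, 203, 212, 209, 208, 340, 345, 348, 352, 346, 348, 346, 354, 343]
[-20.9  94.4]
[-23.7 -99.7]
led [ -1.3 139.1]
led [  -1.2 -138.9]
side [-29.9 113.3]
side [-40.  -57.5]
bend [-31.1 -32.5]
```

The image and the travel both put the tray at about 70–71 mm. I will pull 4.5 mm more, then move in 5 mm and slide the prong out in -y.

Request:
{"api": "move_arm", "payload": {"moves": [[[-0.01, -0.001, 0], [0, 0, 0], 1], [[-0.02, -0.0015, 0], [0, 0, 0], 1], [[-0.03, -0.002, 0], [0, 0, 0], 1], [[-0.03, -0.002, 0], [0, 0, 0], 1], [[-0.03, -0.002, 0], [0, 0, 0], 1]]}}

```text
time: 14.48
eef_pos: [0.4455, 0.0111, 0.0373]
ee_rot: [-0.0, -0.038, 0.999, -0.0]
ft_force: [3.3, -1.4, -1.1]
gripper_width: 0.22
grip_force: 59.6
```

Request:
{"api": "move_arm", "payload": {"moves": [[[0.012, 0.001, 0], [0, 0, 0], 1], [[0.024, 0.002, 0], [0, 0, 0], 1], [[0.033, 0.0025, 0], [0, 0, 0], 1], [[0.033, 0.0025, 0], [0, 0, 0], 1], [[0.033, 0.0025, 0], [0, 0, 0], 1]]}}

```text
time: 14.9
eef_pos: [0.4495, 0.0115, 0.0364]
ee_rot: [-0.001, -0.038, 0.999, 0.0]
ft_force: [-0.4, -2.5, -2.6]
gripper_width: 0.224
grip_force: 59.4
```

Request:
{"api": "move_arm", "payload": {"moves": [[[0.0015, -0.02, 0], [0, 0, 0], 1], [[0.003, -0.04, 0], [0, 0, 0], 1], [[0.003, -0.04, 0], [0, 0, 0], 1], [[0.003, -0.04, 0], [0, 0, 0], 1]]}}

```text
time: 15.23
eef_pos: [0.4514, 0.0057, 0.0375]
ee_rot: [0.0, -0.038, 0.999, 0.0]
ft_force: [0.2, 0.6, -1.3]
gripper_width: 0.224
grip_force: 59.6
```

Free of side force. I continue out sideways, then back away.

Request:
{"api": "move_arm", "payload": {"moves": [[[0.002, -0.03, 0], [0, 0, 0], 1], [[0.005, -0.06, 0], [0, 0, 0], 1], [[0.007, -0.09, 0], [0, 0, 0], 1], [[0.01, -0.13, 0], [0, 0, 0], 1], [[0.01, -0.13, 0], [0, 0, 0], 1], [[0.01, -0.13, 0], [0, 0, 0], 1]]}}

```text
time: 15.73
eef_pos: [0.4527, -0.0145, 0.0374]
ee_rot: [0.0, -0.037, 0.999, 0.0]
ft_force: [-0.6, -0.6, -1.4]
gripper_width: 0.223
grip_force: 59.6
```

Request:
{"api": "move_arm", "payload": {"moves": [[[-0.02, -0.0015, 0], [0, 0, 0], 1], [[-0.04, -0.003, 0], [0, 0, 0], 1], [[-0.06, -0.0045, 0], [0, 0, 0], 1], [[-0.06, -0.0045, 0], [0, 0, 0], 1], [[-0.06, -0.0045, 0], [0, 0, 0], 1]]}}

```text
time: 16.15
eef_pos: [0.4433, -0.0145, 0.0373]
ee_rot: [0.0, -0.038, 0.999, 0.0]
ft_force: [0.2, 0.2, -0.7]
gripper_width: 0.22
grip_force: 59.6
```

Request:
{"api": "move_arm", "payload": {"moves": [[[-0.1, -0.008, 0], [0, 0, 0], 1], [[-0.2, -0.015, 0], [0, 0, 0], 1], [[-0.3, -0.022, 0], [0, 0, 0], 1], [[-0.4, -0.03, 0], [0, 0, 0], 1], [[-0.4, -0.03, 0], [0, 0, 0], 1], [[-0.4, -0.03, 0], [0, 0, 0], 1]]}}

```text
time: 16.65
eef_pos: [0.3838, -0.0192, 0.0374]
ee_rot: [0.001, -0.037, 0.999, -0.0]
ft_force: [0.3, -0.2, -1.2]
gripper_width: 0.224
grip_force: 59.6
```

```bash
python3 - <<'E'
from rig import r
import cv2,numpy as np
from h import *
o=r.get_obs(); p=o["eef_pos"]; print(p,o["ee_rot"],o["ft_force"])
ex=np.array([.9972,.0746,0]); ims=[]
for n in("side","top"):
    im=r.get_image(n); np.savez(f"{n}4.npz",**im); ims.append(im["color"][:,:,::-1].copy())
    print(n,"bend exp",proj(im,p+.1675*ex+[0,0,.0097]).round(1),"mid-bar",proj(im,p+.08*ex+[0,0,.0097]).round(1))
a=cv2.resize(ims[0][160:270,160:300],None,fx=2.8,fy=2.8,interpolation=cv2.INTER_CUBIC)
b=cv2.resize(ims[1][140:217,215:315],None,fx=4,fy=4,interpolation=cv2.INTER_CUBIC)
cv2.imwrite("pics/g4.png",np.hstack([a,b]))
O=np.array([.645,.0586]);R=np.array([[.9972,-.0746],[.0746,.9972]])
im=np.load("top4.npz");c=im["color"].astype(int)
for u in(235,255,275): print(u,c[165:190,u].sum(1).tolist())
for u,v in((235,178),(255,176),(275,174)): print(((ray(im,u,v,.074)[:2]-O)@R*1000).round(1))
E
```

```text
[ 0.3837654  -0.01916724  0.03741681] [ 5.90813057e-04 -3.74945204e-02  9.99296657e-01 -5.86990008e-05] [ 0.31497024 -0.22364179 -1.20065118]
side bend exp [264.5 201.2] mid-bar [290.5 209.7]
top bend exp [274.5 197.6] mid-bar [277.2 223.5]
235 [247, 237, 243, 250, 263, 124, 145, 144, 144, 246, 253, 251, 252, 183, 114, 108, 156, 208, 207, 212, 207, 342, 347, 352, 348]
255 [253, 255, 261, 126, 147, 152, 154, 252, 260, 255, 259, 187, 111, 111, 162, 205, 206, 211, 214, 345, 346, 344, 351, 345, 345]
275 [254, 124, 165, 146, 154, 246, 244, 241, 245, 180, 120, 105, 151, 213, 208, 208, 213, 343, 350, 349, 352, 343, 350, 348, 348]
[-23.5  67.2]
[-23.3   0.5]
[-23.1 -66.3]
```

View pics/g4.png

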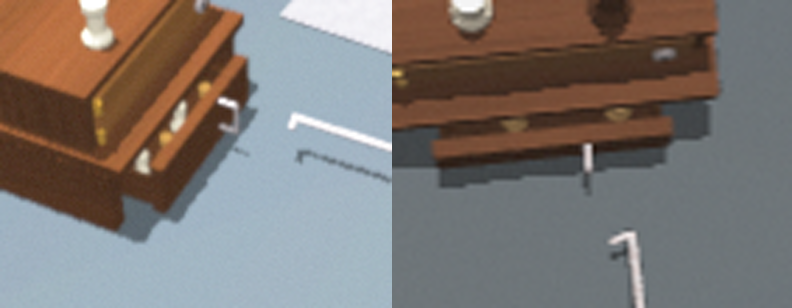

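The tray front is now at about -22, so the tray is about 75 mm out. The rod is free and unslipped (bend at top pixel (275,198) against 274.5 expected). Now I carry it back to the mat.

Request:
{"api": "move_arm", "payload": {"moves": [[[0, 0, 0.2], [0, 0, 0], 1], [[0, 0, 0.4], [0, 0, 0], 1], [[0, 0, 0.55], [0, 0, 0], 1], [[0, 0, 0.55], [0, 0, 0], 1]]}}

```text
time: 17.08
eef_pos: [0.3883, -0.0201, 0.1256]
ee_rot: [0.005, -0.038, 0.999, -0.001]
ft_force: [0.3, -0.2, -1.3]
gripper_width: 0.219
grip_force: 59.7
```

Request:
{"api": "move_arm", "payload": {"moves": [[[0, -0.15, 0], [0, 0, -0.02], 1], [[0, -0.32, 0], [0, 0, -0.04], 1], [[0, -0.5, 0], [0, 0, -0.056], 1], [[0, -0.67, 0], [0, 0, -0.056], 1], [[0, -0.84, 0], [0, 0, -0.056], 1], [[0, -1, 0], [0, 0, -0.056], 1], [[0, -1, 0], [0, 0, -0.056], 1]]}}

```text
time: 17.67
eef_pos: [0.3843, -0.1732, 0.1192]
ee_rot: [0.0, -0.014, 1.0, -0.001]
ft_force: [-0.7, -0.2, -0.5]
gripper_width: 0.222
grip_force: 59.6
```

Request:
{"api": "move_arm", "payload": {"moves": [[[0.1, -0.15, 0], [0, 0, 0], 1], [[0.2, -0.3, 0], [0, 0, 0], 1], [[0.3, -0.45, 0], [0, 0, 0], 1], [[0.4, -0.6, 0], [0, 0, 0], 1], [[0.507, -0.63, 0], [0, 0, 0], 1], [[0.507, -0.63, 0], [0, 0, 0], 1], [[0.507, -0.63, 0], [0, 0, 0], 1], [[0.507, -0.63, 0], [0, 0, 0], 1]]}}

```text
time: 18.33
eef_pos: [0.4591, -0.2627, 0.1189]
ee_rot: [-0.001, -0.016, 1.0, 0.001]
ft_force: [-0.6, -0.6, -2.1]
gripper_width: 0.222
grip_force: 59.6
```

Request:
{"api": "move_arm", "payload": {"moves": [[[0.006, -0.006, -0.2], [0, 0, 0], 1], [[0.006, -0.006, -0.4], [0, 0, 0], 1], [[0.006, -0.006, -0.55], [0, 0, 0], 1], [[0.006, -0.006, -0.65], [0, 0, 0], 1], [[0.006, -0.006, -0.7], [0, 0, 0], 1], [[0.006, -0.006, -0.725], [0, 0, 0], 1], [[0.006, -0.006, -0.735], [0, 0, 0], 1], [[0.006, -0.006, -0.735], [0, 0, 0], 1], [[0.006, -0.006, -0.735], [0, 0, 0], 1]]}}

```text
time: 19.08
eef_pos: [0.4615, -0.2653, 0.0112]
ee_rot: [0.001, -0.016, 1.0, -0.001]
ft_force: [0.5, 0.0, -1.5]
gripper_width: 0.218
grip_force: 59.7
```

Request:
{"api": "move_arm", "payload": {"moves": [[[-0.01, 0.01, -0.008], [0, 0, 0], 1], [[-0.01, 0.01, -0.014], [0, 0, 0], 1], [[-0.01, 0.01, -0.016], [0, 0, 0], 1], [[-0.01, 0.01, -0.016], [0, 0, 0], 1], [[-0.01, 0.01, -0.016], [0, 0, 0], 1]]}}

```text
time: 19.5
eef_pos: [0.4595, -0.2634, 0.0083]
ee_rot: [0.001, -0.016, 1.0, -0.0]
ft_force: [-1.8, 1.0, 4.2]
gripper_width: 0.221
grip_force: 60.2
```

On the mat. Release slowly, rise, then look.

Request:
{"api": "move_arm", "payload": {"moves": [[[0, 0, 0], [0, 0, 0], 0.6], [[0, 0, 0], [0, 0, 0], 0.4], [[0, 0, 0], [0, 0, 0], 0.2], [[0, 0, 0], [0, 0, 0], 0], [[0, 0, 0], [0, 0, 0], 0], [[0, 0, 0], [0, 0, 0], 0], [[0, 0, 0], [0, 0, 0], 0], [[0, 0, 0], [0, 0, 0], 0]]}}

```text
time: 20.17
eef_pos: [0.459, -0.2631, 0.0071]
ee_rot: [-0.0, -0.016, 1.0, 0.0]
ft_force: [-0.6, 0.5, -0.2]
gripper_width: 1.0
grip_force: 0.0
```

Request:
{"api": "move_arm", "payload": {"moves": [[[0, 0, 0.1], [0, 0, 0], 0], [[0, 0, 0.3], [0, 0, 0], 0], [[0, 0, 0.5], [0, 0, 0], 0], [[0, 0, 0.8], [0, 0, 0], 0], [[0, 0, 1], [0, 0, 0], 0], [[0, 0, 1], [0, 0, 0], 0]]}}

```text
time: 20.67
eef_pos: [0.4629, -0.266, 0.1663]
ee_rot: [0.006, -0.016, 1.0, -0.005]
ft_force: [1.4, -1.1, 0.9]
gripper_width: 1.003
grip_force: 0.0
```

Request:
{"api": "move_arm", "payload": {"moves": [[[-0.5, 1, 0], [0, 0, 0], 0], [[-0.5, 1, 0], [0, 0, 0], 0], [[-0.5, 1, 0], [0, 0, 0], 0], [[-0.5, 1, 0], [0, 0, 0], 0], [[-0.5, 1, 0], [0, 0, 0], 0], [[-0.5, 1, 0], [0, 0, 0], 0]]}}

```text
time: 21.17
eef_pos: [0.3832, -0.1115, 0.157]
ee_rot: [0.0, -0.017, 1.0, -0.0]
ft_force: [0.6, -0.8, -0.5]
gripper_width: 1.004
grip_force: 0.0
```

Request:
{"api": "move_arm", "payload": {"moves": [[[0, 1, 0], [0, 0, 0], 0], [[0, 1, 0], [0, 0, 0], 0], [[0, 1, 0], [0, 0, 0], 0], [[0, 1, 0], [0, 0, 0], 0], [[0, 1, 0], [0, 0, 0], 0], [[0, 1, 0], [0, 0, 0], 0]]}}

```text
time: 21.67
eef_pos: [0.385, 0.0372, 0.1574]
ee_rot: [0.0, -0.017, 1.0, -0.0]
ft_force: [0.2, 0.2, 0.3]
gripper_width: 0.999
grip_force: 0.0
```

```bash
python3 - <<'E'
from rig import r
from h import *
im=r.get_image("top"); np.savez("top5.npz",**im)
hsv=cv2.cvtColor(im["color"],cv2.COLOR_RGB2HSV)
h=((hsv[...,1]>120)&(hsv[...,2]>60)).astype(np.uint8); h[:,:335]=0;h[:,363:]=0;h[:160]=0;h[255:]=0
cs=max(cv2.findContours(h,0,2)[0],key=cv2.contourArea)
P=np.array([ray(im,u,v,.028)[:2] for u,v in cs[:,0]],np.float32)*1000
print("handle",cv2.minAreaRect(P))
cv2.imwrite("pics/g5.png",cv2.resize(im["color"][70:290,140:400,::-1],None,fx=2.6,fy=2.6,interpolation=cv2.INTER_CUBIC))
o=r.get_obs();print(o["eef_pos"],o["time"])
E
```

```text
handle ((443.34088134765625, -263.3246765136719), (102.1639175415039, 19.398670196533203), 2.446333646774292)
[0.38495751 0.03633147 0.15731483] 21.7167
```

View pics/g5.png

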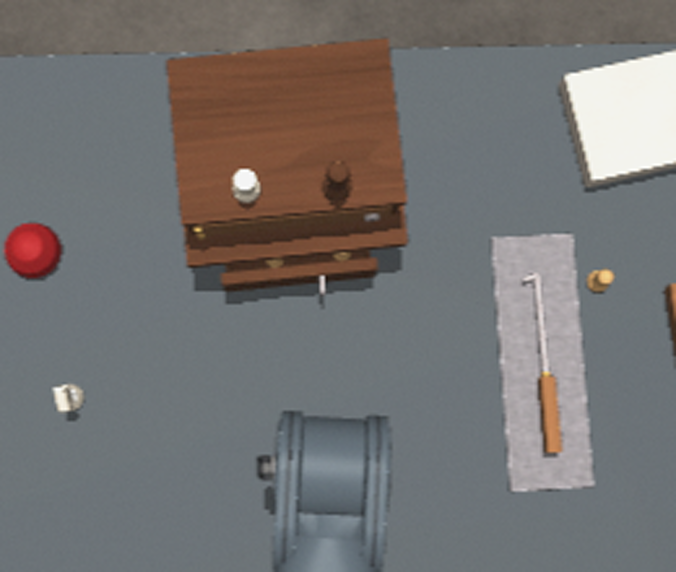

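The picture shows the rod flat, lengthwise and in the middle of the mat (handle near (549,413)), the tray out, and everything else in place. The measured rod middle is (0.513,-0.260) against a mat centre of (0.5125,-0.262). I am handing in.

```bash
python3 -c "
from rig import r
print(r.close_job())"
```

```text
the job is handed in; nothing more can be done
None
```

The job is handed in: by camera and travel measurements the tray is about 75 mm out, and the rod is unhooked and lying flat and lengthwise within about 2 mm of its mat's centre, with nothing else seen to have moved.

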